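Refit the coin-card drawer so that its drop catch holds it

ROBOT

A 6-joint arm with a two-finger parallel gripper is mounted at the origin on a cart in front of the work surface, level with it; the furniture and walls round the work are solid. World frame = base frame: x ahead of the robot, y to its left, z up, the work surface at z = 0. Lengths are in m, angles in rad, forces in N, time in s.
With the tool pointing down it reaches from about 0.425 to 0.95 m from the base axis. Payload 3.5 kg.
Tool frame: the origin (TCP) lies on the centre line of the jaws, within the pads' length; the fingertips stand 11 mm ahead of it and the grasp point (between the pads) lies 8 mm behind it; z points along the fingers, y is the line along which they close (so a half turn about z gives the same grasp; the last joint's range is limited). The gripper opens to 85 mm and grips with 20 to 120 N. Pads are 22 mm wide; open, the fingers measure 114 mm over their backs; the gripper's body (76 mm by 85 mm) begins 54 mm behind the grasp point. The pads swing forward as they close: fully open they stand 13 mm farther back than shut.
Start: joints at [-1.265, 0.286, 1.577, -0, 1.279, -0.15], TCP at [0.297, -0.606, 0.217] pointing down, gripper open.
Joint ranges: [-2.77, 2.77], [-0.9, 2.22], [0.21, 2.48], [-1.53, 4.67], [0.24, 2.81], [-2.84, 2.84]. Speed limits (rad/s): [2.79, 2.79, 3.14, 3.14, 3.14, 3.14].

INTERFACE

Orientations are given as a unit quaternion [x, y, z, w].
In Python, from plant import ctrl gives the robot as it stands.
- The arm moves only by the tool step_arm, never from a script. Its argument "motion" is a list of rows, each an object with "offset": the shift along the tool's x, y, z in m, a list of three; "twist": the turn about the tool's z in degrees. A call has 1 to 12 rows; each row is the pose to reach, as a shift and turn from the pose commanded when the call began, along the tool's axes at that moment; what a row does not reach only later rows make up. A row lasts 1/10 s, in which the tool goes at most 50 mm and 8.59 degrees, less where a joint would pass 70% of its speed; a pose out of reach is approached as far as the arm can. A call with a gripper value outside its range is refused whole. "gripper" is the finger opening in m, from 0 to 0.0854, set as the call begins (left out, the last holds). The fingers move at their own pace and stop on an object; "grip_force" is the grip in N (left out, the last holds). Time passes only in rows, so rows that repeat a pose let the fingers close. It gives the time, the measured TCP pose, the force, the opening and the grip force at its end, in the units of the state.
- ctrl.get_state(): the state, without advancing time (a new reading comes with each control period).
- ctrl.read_camera(name): name is "side" or "top" or "wrist"; returns the picture (384x512x3 uint8, blue, green, red); there is no depth.
- ctrl.calibration(name): a dict with "fx", "fy", "cx", "cy" (pixels), "cam_to_world" (4x4, takes a point from camera to world coordinates). Camera axes: x right, y up, looking along -z (the intrinsics and any distortion apply to the point x, -y, -z); pixel columns grow to the right and rows downward; lengths in m; the calibration is good to about 2 mm. A picture is of the moment at which its call begins: read the wrist's pose just before it. calibration takes no time and is no camera call; for the wrist camera it gives the pose at the moment of the call.
- ctrl.sign_off(): hands the job in; it is judged then, once.
The state is a dict: "time": time; "qpos": joint angles; "dq": joint speeds; "joint_efforts": joint torques, N m; "eef_pos": TCP position; "tcp_rot": TCP orientation; "contact_force": force on the tool from outside, world axes, zero at the start; "wrist_torque": the same for the moment, N m; "opening": opening from 0.0 (shut) to 1.0 (fully open); "finger_force": force on a finger pad.
Only numpy, scipy, OpenCV 4.12 (cv2) and the standard library are available. Lean on these libraries where they do the work, as an engineer would, in place of code of your own. Each camera call takes 0.05 s, during which the arm holds its last target. There are 200 camera calls.

TASK

Put the loose coin-card drawer back into the empty bay of the little two-bay cabinet: slide it in back end first, so that its tall back board lifts the hanging brass catch and the catch drops behind the board (do not lift the catch with the fingers). Then prove the catch by drawing the drawer out against it with a light, steady pull of about 5 newtons, and finally push the drawer fully shut and let go. Work gently, without forcing or slamming anything, and leave the other things on the desk alone.

Things in the scene. Friction and masses are not known exactly. Their poses are not given: they have to be found in the camera images.
- drawer: loose wooden drawer, open on top, 185 mm long, one row of white cards in it, 0.26 to 0.42 kg. Origin: underside, mid length and width; +x points to its back end (goes in first), z up. Box 60 mm wide (y), x = -82.5 to +92.5 mm; its side walls, 40 mm high, can be gripped across from above anywhere (the cards between them reach 52 mm). Centre of mass about 5 mm from the origin
- drawer_back (a point): middle of the top rear edge of the drawer's back board, 92.5 mm behind its origin (+x), 64 mm above its underside. The board is 8 mm thick, 60 mm wide, its upright edges rounded by 4 mm; the cards end 38 mm before it. The front panel at the other end (x = -92.5 to -82.5 mm) is 69 mm wide, 66 mm high, flat, with a thin label frame and at its top a thumb notch 32 mm wide and 16 mm deep
- cabinet: fixed wooden cabinet, 200 mm deep (x), 156 mm wide, 100 mm high, two drawer bays side by side; the mouths face its own -x at x = -100 mm. Origin on the desk under its middle. The bay on its +y side is empty, the other holds a shut drawer of the same kind. The front 54 mm has no roof, only a steel strap across each bay, 94 mm above the desk. Waxed wood: drawers run easily
- bay (a point): centre of the empty bay's mouth, on top of the cabinet's 4 mm base plate; axes as the cabinet's (x points into the bay). The bay is 63 mm wide and 192 mm deep, edges rounded by 2 mm. When fully shut, the drawer's front panel lies against the cabinet's front edges and the drawer's origin is 82.5 mm inside (+x) of this point
- catch (a joint): turn of the empty bay's drop catch, rad: 0 at rest on its rigid stop, positive lifted; falls by its own 60 g. A brass flap slopes from a pin under the strap (pin 6 to 26 mm inside the mouth: each strap was screwed on by eye) 35 mm inward and down to 56 mm above the bay's floor. It drops when the back board's rear is 47 mm past the pin; drawn out, the board is held with its rear 43 mm past it
- magnifier: bystander: reading glass with a dark handle, 174 x 79 x 14 mm, lying on the desk; origin underside centre
- sticky_notes: bystander: yellow block of notes, 76 x 76 x 20 mm; origin underside centre
- stapler: bystander: black stapler, 150 x 36 x 45 mm; origin underside centre
- spectacle_case: bystander: brown spectacle case, 58 x 158 x 34 mm; origin underside centre

How it is judged:
On the way, in this order (a step that is already met when the one before it is completed fails the run):
1. the back board has passed under the catch and the catch has dropped behind it (x of drawer in the frame of bay between -0.0435 and 0.02 m and z of drawer in the frame of bay between -0.006 and 0.008 m and angle between the x axis of drawer and the x axis of bay, either way round below 0.08 rad and value of joint catch below 0.05 rad), for 0.1 s.
2. the drawer is drawn out against the catch, which holds it with at least 3 N (contact force between drawer and catch above 3 N and value of joint catch below 0.08 rad and x of drawer in the frame of bay below -0.018 m), for 0.2 s.
3. the drawer is pushed fully shut (x of drawer in the frame of bay above 0.0805 m), for 0.2 s.
At the end, for the whole second after the job is handed in: the drawer lies in the empty bay, shut to within 2 mm, flat on the base plate, at rest, with the catch hanging at rest (below 0.05 rad) over it (x of drawer in the frame of bay above 0.0805 m and z of drawer in the frame of bay below 0.003 m and angle between the x axis of drawer and the x axis of bay, either way round below 0.04 rad and value of joint catch below 0.05 rad and linear speed of drawer below 0.01 m/s); the robot touches nothing.
It fails at once if the catch is loaded by the drawer with more than 9 N (contact force between drawer and catch above 9 N).
It fails at once if the drawer is forced or slammed against the cabinet with more than 20 N (contact force between drawer and cabinet above 20 N).
It fails at once if the robot touches the catch (contact force between any of the fingers, the arm and catch above 0.3 N).
It fails at once if a bystander is shifted by more than 15 mm (distance of any of magnifier, sticky_notes, stapler, spectacle_case from where it was at the start of the episode above 0.015 m).
It also fails if it takes over 69 s, if anything falls off the work surface, if the arm or the gripper's body presses on something with over 40 N, if the wrist force passes 120 N, or if a joint passes its speed limit or range.

## Working session

There is one attempt and no reset: what is moved stays moved. The work goes in short steps, Python scripts to look and compute and a tool call to move; the robot and the scene stay as the last step left them, time stands still between calls to the robot, and variables do not carry over. Pictures are saved under pics/ and viewed, at most 10 in all, crops included, and the job is handed in when it is done.

Besides the shell and the picture viewer there is one more tool, called after "Request:" as name(argument=value, ...) on one line, values as JSON. step_arm: Moves the arm, as the interface text tells. Its arguments: {"type":"object","properties":{"motion":{"type":"array"},"gripper":{"type":"number"},"grip_force":{"type":"number"}},"required":["motion"]}

```bash
mkdir -p pics
python3 - <<'E'
from plant import ctrl
import cv2,numpy as np
s=ctrl.get_state();print(s['eef_pos'],s['tcp_rot'],s['time'],s['contact_force'])
for n in("top","side"):
    cv2.imwrite(f"pics/{n}0.png",cv2.resize(ctrl.read_camera(n),(800,600)) if 0 else ctrl.read_camera(n))
    c=ctrl.calibration(n);print(n,{k:(np.round(v,4).tolist()) for k,v in c.items()})
E
```

```text
[ 0.29693188 -0.60540919  0.21553109] [ 9.74146568e-01  2.25913826e-01 -7.68501854e-05 -1.18385108e-03] 0.0 [0.62543847 0.11282573 0.61341257]
top {'fx': 400.2038, 'fy': 400.2038, 'cx': 259.4183, 'cy': 188.6758, 'cam_to_world': [[-0.0235, 0.997, -0.0732, 0.4829], [-0.9996, -0.0221, 0.0193, -0.1357], [0.0176, 0.0736, 0.9971, 1.0925], [0.0, 0.0, 0.0, 1.0]]}
side {'fx': 463.9429, 'fy': 463.9429, 'cx': 250.0688, 'cy': 184.8564, 'cam_to_world': [[-0.8339, 0.237, -0.4984, -0.0137], [-0.5515, -0.3253, 0.7681, 0.693], [0.0199, 0.9154, 0.402, 0.504], [0.0, 0.0, 0.0, 1.0]]}
```

View pics/top0.png

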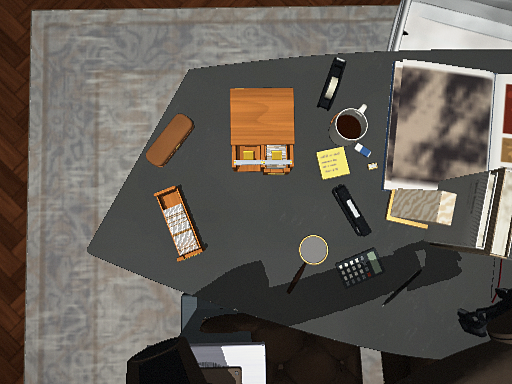

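View pics/side0.png

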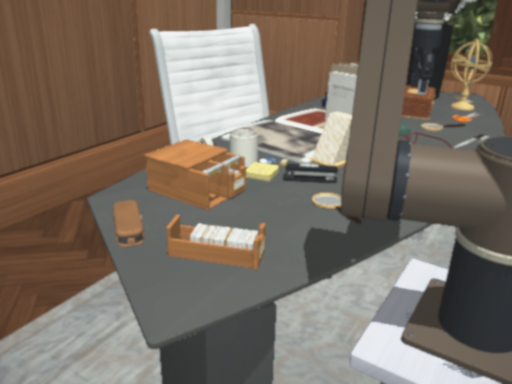

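The top view shows the cabinet at about (262,130), its mouths facing the robot and the empty bay on the left at (247,157). The loose drawer is at (178,222), with its back end at (168,190) and its front at (189,256). Next I'll enlarge both.

Run:
```python
import cv2,numpy as np
t=cv2.imread("pics/top0.png")
a=cv2.resize(t[180:268,140:216],None,fx=5,fy=5,interpolation=cv2.INTER_CUBIC)
b=cv2.resize(t[82:182,222:302],None,fx=5,fy=5,interpolation=cv2.INTER_CUBIC)
for im,x0,y0 in((a,140,180),(b,222,82)):
    for k in range(0,im.shape[1],50): cv2.putText(im,str(x0+k//5),(k,10),0,.35,(0,255,0));cv2.line(im,(k,12),(k,18),(0,255,0))
    for k in range(0,im.shape[0],50): cv2.putText(im,str(y0+k//5),(0,k+4),0,.35,(0,255,255));cv2.line(im,(22,k),(28,k),(0,255,255))
o=np.zeros((500,790,3),np.uint8);o[:a.shape[0],:380]=a;o[:500,390:790]=b
cv2.imwrite("pics/crop0.png",o)
```

```text
(no output)
```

View pics/crop0.png

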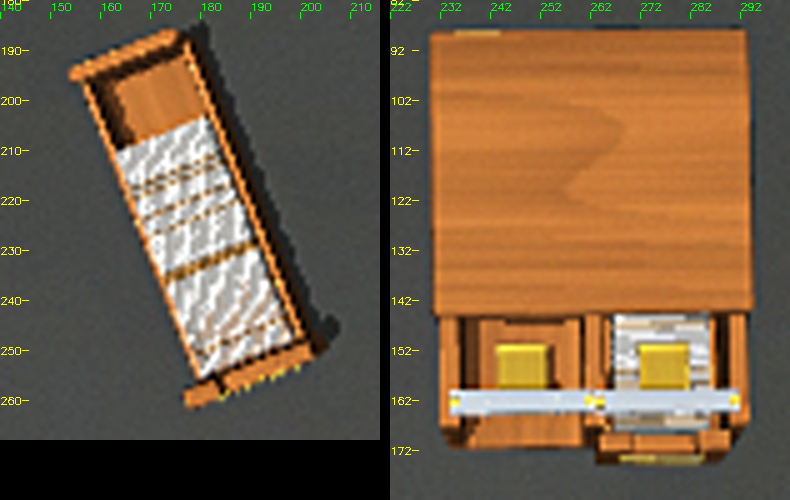

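```bash
cat > h.py <<'E'
import numpy as np
from scipy.optimize import least_squares
def proj(c,P):
    T=np.array(c['cam_to_world']);p=(np.asarray(P)-T[:3,3])@T[:3,:3]
    return np.c_[c['cx']+c['fx']*p[:,0]/-p[:,2],c['cy']+c['fy']*p[:,1]/p[:,2]]
def back(c,uv,z):
    T=np.array(c['cam_to_world']);d=T[:3,:3]@[(uv[0]-c['cx'])/c['fx'],-(uv[1]-c['cy'])/c['fy'],-1]
    return T[:3,3]+d*(z-T[2,3])/d[2]
def place(L,v):
    L=np.asarray(L,float);c,s=np.cos(v[2]),np.sin(v[2])
    return np.c_[v[0]+c*L[:,0]-s*L[:,1],v[1]+s*L[:,0]+c*L[:,1],L[:,2]]
def fit(c,L,uv,v0):
    r=least_squares(lambda v:(proj(c,place(L,v))-uv).ravel(),v0)
    return r.x,np.round(r.fun.reshape(-1,2),1).tolist()
E
python3 - <<'E'
from plant import ctrl
from h import *
c=ctrl.calibration("top")
Ld=[[.0925,.030,.064],[.0925,-.030,.064],[-.0925,.0345,.066],[-.0925,-.0345,.066]]
uv=np.array([[154,194.4],[175,186],[177.4,260],[202,250]])
print(fit(c,Ld,uv,[.4,.05,.4]))
for p,z in zip(uv,[.064,.064,.066,.066]):print(back(c,p,z))
Lc=[[.1,.078,.1],[.1,-.078,.1],[-.046,.078,.1],[-.046,-.078,.1]]
v,r=fit(c,Lc,np.array([[230.4,88.4],[293.2,88],[230.8,144.8],[294.4,144]]),[.6,-.13,0]);print(v,r)
# strap
for row in(159.6,164.6):
    for col in (236,260,290):
        P=back(c,(col,row),.094);d=P[:2]-v[:2];print(row,d@[np.cos(v[2]),np.sin(v[2])]+.1)
print(proj(c,place([[-.1,.078,0],[-.1,.0395-.0315,.004],[-.1,.0395+.0315,.004]],v)))
w=ctrl.calibration("wrist");print(np.round(w['cam_to_world'],3).tolist(),w['fx'])
E
```

```text
(array([0.47689792, 0.05655674, 0.36276287]), [[-1.0, -1.2], [-0.1, -1.5], [0.1, 1.5], [0.9, 1.1]])
[0.54967526 0.114945   0.064     ]
[0.5700891  0.06115933 0.064     ]
[0.38196105 0.05623296 0.066     ]
[ 0.40550062 -0.0061619   0.066     ]
[ 0.71188554 -0.16599548 -0.00971335] [[0.6, -0.4], [-0.7, -0.4], [0.7, 0.3], [-0.7, 0.5]]
159.6 0.018191892219529562
159.6 0.017517110542013103
159.6 0.01667161396069866
164.6 0.005536977145525215
164.6 0.00484938485533698
164.6 0.003987838577787686
[[233.58412359 171.22491456]
 [259.1184685  170.75617168]
 [236.07866374 171.0237889 ]]
[[0.44, 0.848, 0.296, 0.373], [-0.898, 0.416, 0.143, -0.568], [-0.002, -0.328, 0.945, 0.372], [0.0, 0.0, 0.0, 1.0]] 313.437186885854
```

Request:
step_arm(motion=[{"offset": [0.038,-0.043,0],"twist": 0},{"offset": [0.076,-0.086,0],"twist": 0},{"offset": [0.113,-0.129,0],"twist": 1},{"offset": [0.151,-0.172,0],"twist": 2},{"offset": [0.189,-0.215,0],"twist": 3},{"offset": [0.227,-0.257,0],"twist": 4},{"offset": [0.264,-0.3,0],"twist": 5},{"offset": [0.302,-0.343,0],"twist": 5.3},{"offset": [0.34,-0.386,0],"twist": 5.3},{"offset": [0.378,-0.429,0],"twist": 5.3},{"offset": [0.415,-0.472,0],"twist": 5.3},{"offset": [0.453,-0.515,0],"twist": 5.3}])

```text
time: 1.3
eef_pos: [0.4546, -0.0251, 0.2168]
tcp_rot: [0.984, 0.181, 0.0, 0.0]
contact_force: [1.3, 0.0, -1.0]
opening: 1.0
finger_force: 0.0
```

Run:
```python
from plant import ctrl
import numpy as np
s=ctrl.get_state();print(s['eef_pos'],s['tcp_rot'],s['time'],s['contact_force'],np.round(s['dq'],2))
```

```text
[ 0.45459181 -0.02505901  0.21678441] [9.83568647e-01 1.80534473e-01 1.15028920e-04 8.25870983e-05] 1.3 [ 1.27283364  0.04091068 -0.95466476] [ 1.13  0.21 -0.17  0.   -0.05  1.12]
```

Request:
step_arm(motion=[{"offset": [0,0,0],"twist": 0},{"offset": [0,0,0],"twist": 0},{"offset": [0,0,0],"twist": 0}])

```text
time: 1.6
eef_pos: [0.4545, -0.0277, 0.2166]
tcp_rot: [0.984, 0.18, -0.0, 0.0]
contact_force: [-0.0, 0.1, -0.2]
opening: 1.003
finger_force: 0.0
```

Run:
```python
from plant import ctrl
import cv2,json,numpy as np
c=ctrl.calibration("wrist");im=ctrl.read_camera("wrist");cv2.imwrite("pics/w1.png",cv2.resize(im,(800,600),interpolation=cv2.INTER_CUBIC))
json.dump({k:np.array(v).tolist() for k,v in c.items()},open("w1.json","w"))
s=ctrl.get_state();print(s['eef_pos'],s['tcp_rot'],s['time'],s['contact_force'],np.round(s['dq'],3))
```

```text
[ 0.45450719 -0.02820629  0.21668157] [ 9.83712482e-01  1.79748914e-01 -2.80584742e-04  3.50444317e-05] 1.65 [ 0.84546192 -0.25586286 -0.46585893] [-0.016 -0.001 -0.002  0.002 -0.     0.002]
```

View pics/w1.png

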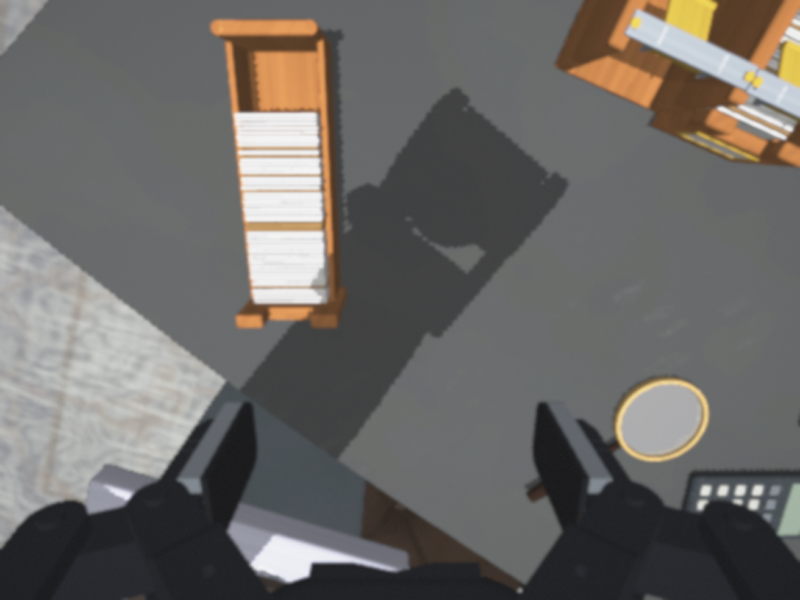

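The wrist view (800×600) shows the drawer's back board top at (210–319, 19–36), the front panel's top outer edge at (237–339, 327), and the cabinet's front-left floor corner at (556,67).

Run:
```python
import json
from h import *
c=json.load(open("w1.json"))
Ld=[[.0925,.028,.064],[.0925,-.028,.064],[-.0925,.0345,.066],[-.0925,-.0345,.066]]
uv=np.array([[213,19],[316,19],[237,327],[339,327]])*.64
print(fit(c,Ld,uv,[.45,.05,.4]))
print(back(c,np.array([556,67])*.64,.0))
```

```text
(array([0.47850529, 0.0586202 , 0.36331361]), [[0.7, -0.6], [-0.6, -0.7], [-0.1, 1.0], [0.0, 1.0]])
[ 0.61383772 -0.0863238   0.        ]
```

Request:
step_arm(motion=[{"offset": [0.006,-0.036,0]},{"offset": [0.0124,-0.072,0]},{"offset": [0.0124,-0.072,0.03]},{"offset": [0.0124,-0.072,0.06]},{"offset": [0.0124,-0.072,0.09]},{"offset": [0.0124,-0.072,0.12]},{"offset": [0.0124,-0.072,0.14]},{"offset": [0.0124,-0.072,0.16]},{"offset": [0.0124,-0.072,0.175]},{"offset": [0.0124,-0.072,0.185]},{"offset": [0.0124,-0.072,0.1915]},{"offset": [0.0124,-0.072,0.1915]}], gripper=0.085)

```text
invalid input at $.motion[0]: expected keys offset, twist
```

Request:
step_arm(motion=[{"offset": [0,0,0]},{"offset": [0,0,0]},{"offset": [0,0,0]},{"offset": [0,0,0]},{"offset": [0,0,0]},{"offset": [0,0,0]},{"offset": [0,0,0]},{"offset": [0,0,0]}], gripper=0.05, grip_force=60)

```text
invalid input at $.motion[0]: expected keys offset, twist
```

Request:
step_arm(motion=[{"offset": [0.006,-0.036,0],"twist": 0},{"offset": [0.0124,-0.072,0],"twist": 0},{"offset": [0.0124,-0.072,0.03],"twist": 0},{"offset": [0.0124,-0.072,0.06],"twist": 0},{"offset": [0.0124,-0.072,0.09],"twist": 0},{"offset": [0.0124,-0.072,0.12],"twist": 0},{"offset": [0.0124,-0.072,0.14],"twist": 0},{"offset": [0.0124,-0.072,0.16],"twist": 0},{"offset": [0.0124,-0.072,0.175],"twist": 0},{"offset": [0.0124,-0.072,0.185],"twist": 0},{"offset": [0.0124,-0.072,0.1915],"twist": 0},{"offset": [0.0124,-0.072,0.1915],"twist": 0}], gripper=0.085)

```text
time: 2.85
eef_pos: [0.4404, 0.0439, 0.0249]
tcp_rot: [0.984, 0.18, -0.001, -0.0]
contact_force: [0.1, -0.4, -0.3]
opening: 0.995
finger_force: 0.0
```

Request:
step_arm(motion=[{"offset": [0,0,0],"twist": 0},{"offset": [0,0,0],"twist": 0},{"offset": [0,0,0],"twist": 0},{"offset": [0,0,0],"twist": 0},{"offset": [0,0,0],"twist": 0},{"offset": [0,0,0],"twist": 0},{"offset": [0,0,0],"twist": 0},{"offset": [0,0,0],"twist": 0}], gripper=0.05, grip_force=70)

```text
time: 3.65
eef_pos: [0.441, 0.0445, 0.0256]
tcp_rot: [0.984, 0.181, 0.0, 0.0]
contact_force: [0.6, 0.4, 0.3]
opening: 0.587
finger_force: 1.0
```

Request:
step_arm(motion=[{"offset": [0,0,0],"twist": 0},{"offset": [0,0,0],"twist": 0},{"offset": [0,0,0],"twist": 0}], gripper=0.03)

```text
time: 3.95
eef_pos: [0.4411, 0.0445, 0.0261]
tcp_rot: [0.984, 0.181, 0.0, 0.0]
contact_force: [-0.9, -0.4, 5.1]
opening: 0.555
finger_force: 70.9
```

Run:
```python
from plant import ctrl
import cv2,json,numpy as np
s=ctrl.get_state();print(s['opening'],s['finger_force'],s['contact_force'])
a=ctrl.read_camera("wrist");b=ctrl.read_camera("side")[170:290,120:300]
cv2.imwrite("pics/w2.png",np.hstack([cv2.resize(a,(400,300)),cv2.resize(b,(400,300))]))
```

```text
0.5549254251800472 70.93833088874817 [-0.8692868  -0.43534228  5.12853441]
```

View pics/w2.png

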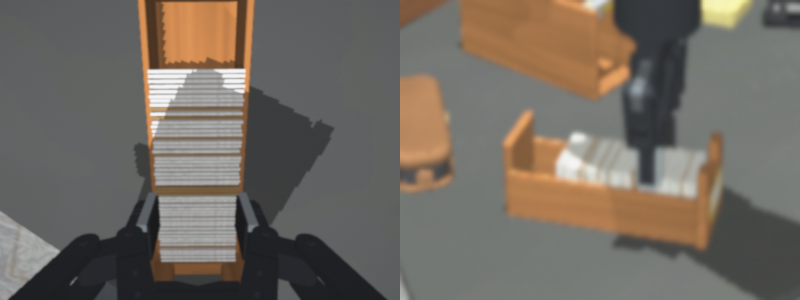

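Run:
```python
from plant import ctrl
import cv2,json,numpy as np
a=ctrl.read_camera("wrist")[220:384,130:370];b=ctrl.read_camera("side")[195:275,210:275]
cv2.imwrite("pics/w3.png",np.hstack([cv2.resize(a,(440,300),interpolation=2),cv2.resize(b,(325,400),interpolation=2)[:300]]))
```

```text
(no output)
```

View pics/w3.png

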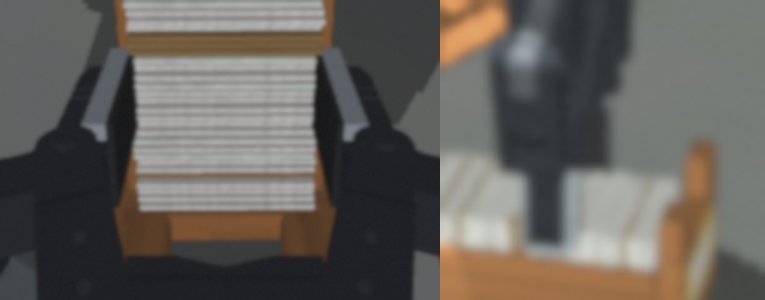

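Run:
```python
from plant import ctrl
from h import *
c=ctrl.calibration("side");s=ctrl.get_state();print(s['eef_pos'])
v=[.4411,.0445,.363]
for h in(.024,.033):
  for z in (.015,.022,.04,.052): print(h,z,proj(c,place([[0,h,z],[-.011,h,z],[.011,h,z]],v)).round(0).tolist())
print(proj(c,place([[-.0825,.03,.04],[.0925,.03,.04],[-.0825,.03,0],[.0925,.03,0],[-.0925,.0345,.066],[.0925,.03,.064]],[.478,.058,.363])).round(0))
```

```text
[0.44112372 0.04448083 0.02614197]
0.024 0.015 [[231.0, 256.0], [237.0, 257.0], [226.0, 255.0]]
0.024 0.022 [[231.0, 253.0], [237.0, 254.0], [226.0, 252.0]]
0.024 0.04 [[231.0, 245.0], [237.0, 246.0], [226.0, 244.0]]
0.024 0.052 [[231.0, 240.0], [237.0, 240.0], [226.0, 239.0]]
0.033 0.015 [[230.0, 259.0], [236.0, 259.0], [225.0, 258.0]]
0.033 0.022 [[230.0, 255.0], [236.0, 256.0], [224.0, 255.0]]
0.033 0.04 [[230.0, 247.0], [236.0, 248.0], [224.0, 247.0]]
0.033 0.052 [[230.0, 242.0], [236.0, 243.0], [224.0, 241.0]]
[[253. 249.]
 [166. 238.]
 [252. 267.]
 [167. 255.]
 [258. 239.]
 [165. 227.]]
```

Run:
```python
from plant import ctrl
from h import *
c=ctrl.calibration("wrist");v=[.4411,.0445,.363]
def cr(P):
    p=proj(c,place(P,v));return np.c_[(p[:,0]-130)*440/240,(p[:,1]-220)*300/164].round(0).tolist()
for n,h,z in(("cards",.024,.052),("cards",.027,.052),("wall out",.030,.04),("pad24",.0237,.03),("pad24",.0237,.052),("pad24",.0237,.07),("pad30",.03,.03),("pad30",.03,.052),("pad30",.03,.07)):
    print(n,h,z,cr([[x,s*h,z] for x in(-.011,.011,.03) for s in(1,-1)]))
```

```text
cards 0.024 0.052 [[137.0, 131.0], [315.0, 131.0], [132.0, 59.0], [319.0, 59.0], [128.0, -9.0], [324.0, -9.0]]
cards 0.027 0.052 [[126.0, 131.0], [326.0, 131.0], [121.0, 59.0], [331.0, 59.0], [116.0, -9.0], [336.0, -9.0]]
wall out 0.03 0.04 [[122.0, 105.0], [329.0, 105.0], [117.0, 37.0], [334.0, 37.0], [113.0, -27.0], [339.0, -27.0]]
pad24 0.0237 0.03 [[148.0, 87.0], [303.0, 86.0], [145.0, 21.0], [307.0, 21.0], [142.0, -39.0], [310.0, -39.0]]
pad24 0.0237 0.052 [[138.0, 131.0], [314.0, 131.0], [134.0, 59.0], [318.0, 59.0], [130.0, -9.0], [322.0, -9.0]]
pad24 0.0237 0.07 [[127.0, 178.0], [325.0, 178.0], [122.0, 99.0], [331.0, 99.0], [117.0, 24.0], [336.0, 24.0]]
pad30 0.03 0.03 [[127.0, 87.0], [324.0, 86.0], [123.0, 21.0], [328.0, 21.0], [119.0, -39.0], [332.0, -39.0]]
pad30 0.03 0.052 [[114.0, 131.0], [337.0, 131.0], [109.0, 59.0], [343.0, 59.0], [104.0, -9.0], [348.0, -9.0]]
pad30 0.03 0.07 [[101.0, 178.0], [351.0, 178.0], [94.0, 99.0], [358.0, 99.0], [88.0, 24.0], [365.0, 24.0]]
```

Run:
```python
import json
from h import *
c=json.load(open("w1.json"));v=[.4545,-.0280,.3617]
for t in(-.011,-.002,.01,.02,.03): print(t,(proj(c,place([[.011,.0427,.2167+t],[.011,-.0427,.2167+t],[-.011,.0427,.2167+t]],v))/.64).round(0).tolist())
```

```text
-0.011 [[281.0, 345.0], [511.0, 345.0], [286.0, 397.0]]
-0.002 [[276.0, 355.0], [517.0, 355.0], [281.0, 409.0]]
0.01 [[268.0, 370.0], [525.0, 371.0], [273.0, 428.0]]
0.02 [[260.0, 385.0], [533.0, 385.0], [266.0, 445.0]]
0.03 [[251.0, 402.0], [542.0, 402.0], [258.0, 464.0]]
```

The two views agree: the fingertips sit roughly 25 mm higher than I assumed, so they closed over the tops of the walls and onto the cards. I'll open, go lower and grip again.

Request:
step_arm(motion=[{"offset": [0,0,0],"twist": 0},{"offset": [0,0,0],"twist": 0},{"offset": [0,0,0],"twist": 0},{"offset": [0,0,0],"twist": 0},{"offset": [0,0,0],"twist": 0},{"offset": [0,0,0],"twist": 0},{"offset": [0,0,0.005],"twist": 0},{"offset": [0,0,0.01],"twist": 0},{"offset": [0,0,0.015],"twist": 0},{"offset": [0,0,0.02],"twist": 0},{"offset": [0,0,0.023],"twist": 0},{"offset": [0,0,0.023],"twist": 0}], gripper=0.085)

```text
time: 5.35
eef_pos: [0.4402, 0.0446, 0.0017]
tcp_rot: [0.984, 0.181, -0.001, -0.0]
contact_force: [0.3, -0.1, 1.0]
opening: 0.995
finger_force: 0.0
```

Request:
step_arm(motion=[{"offset": [0,0,0],"twist": 0},{"offset": [0,0,0],"twist": 0},{"offset": [0,0,0],"twist": 0},{"offset": [0,0,0],"twist": 0},{"offset": [0,0,0],"twist": 0},{"offset": [0,0,0],"twist": 0},{"offset": [0,0,0],"twist": 0}], gripper=0.04, grip_force=70)

```text
time: 6.05
eef_pos: [0.4414, 0.0445, 0.003]
tcp_rot: [0.984, 0.181, 0.001, 0.0]
contact_force: [-0.5, -0.6, 4.3]
opening: 0.691
finger_force: 77.3
```

Run:
```python
from plant import ctrl
import cv2,json,numpy as np
s=ctrl.get_state();print(s['opening']*85.4,s['finger_force'],s['contact_force'])
a=ctrl.read_camera("wrist");b=ctrl.read_camera("side")[170:290,140:300]
cv2.imwrite("pics/w4.png",np.hstack([cv2.resize(a,(400,300)),cv2.resize(b,(400,300),interpolation=2)]))
```

```text
58.97635796260546 77.31420278549194 [-0.4621454  -0.64164169  4.25542103]
```

View pics/w4.png

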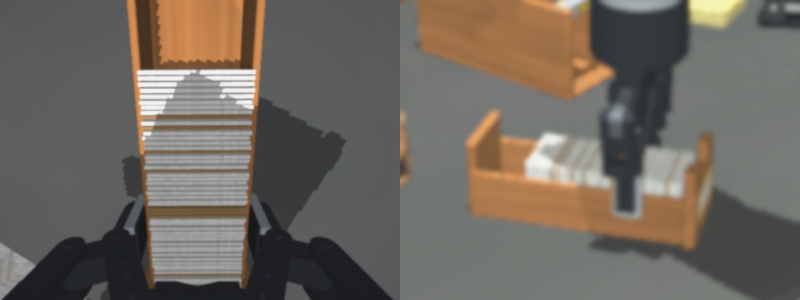

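Request:
step_arm(motion=[{"offset": [0,0,-0.003],"twist": 0},{"offset": [0,0,-0.01],"twist": 0},{"offset": [0,0,-0.025],"twist": 0},{"offset": [0,0,-0.05],"twist": 0},{"offset": [0.01,0.006,-0.08],"twist": 4},{"offset": [0.02,0.012,-0.11],"twist": 8},{"offset": [0.03,0.018,-0.14],"twist": 12},{"offset": [0.04,0.024,-0.17],"twist": 16},{"offset": [0.05,0.03,-0.19],"twist": 19},{"offset": [0.052,0.03,-0.195],"twist": 21},{"offset": [0.052,0.03,-0.195],"twist": 21.4},{"offset": [0.052,0.03,-0.195],"twist": 21.4}])

```text
time: 7.35
eef_pos: [0.4987, 0.0352, 0.196]
tcp_rot: [1.0, -0.005, -0.002, -0.0]
contact_force: [0.3, -0.1, -2.7]
opening: 0.685
finger_force: 76.6
```

Request:
step_arm(motion=[{"offset": [0,0,0],"twist": 0},{"offset": [0,0,0],"twist": 0}])

```text
time: 7.55
eef_pos: [0.499, 0.0352, 0.1961]
tcp_rot: [1.0, -0.005, -0.001, -0.0]
contact_force: [-0.1, -1.0, -2.7]
opening: 0.681
finger_force: 76.6
```

Run:
```python
from plant import ctrl
import cv2,json,numpy as np
s=ctrl.get_state();print(s['opening']*85.4,s['finger_force'],s['contact_force'],s['eef_pos'],s['tcp_rot'],s['wrist_torque'])
c=ctrl.calibration("wrist");a=ctrl.read_camera("wrist")
json.dump({k:np.array(v).tolist() for k,v in c.items()},open("w5.json","w"))
cv2.imwrite("pics/w5.png",cv2.resize(a,(800,600),interpolation=2));cv2.imwrite("pics/top5.png",ctrl.read_camera("top"));cv2.imwrite("pics/side5.png",ctrl.read_camera("side"))
```

```text
58.15611739157892 76.63872599601746 [-0.13036777 -0.97162574 -2.67842067] [0.49904828 0.03515638 0.19614571] [ 9.99987056e-01 -4.93376217e-03 -1.23208507e-03 -1.65866429e-04] [0.04348857 0.07616545 0.06246005]
```

View pics/w5.png

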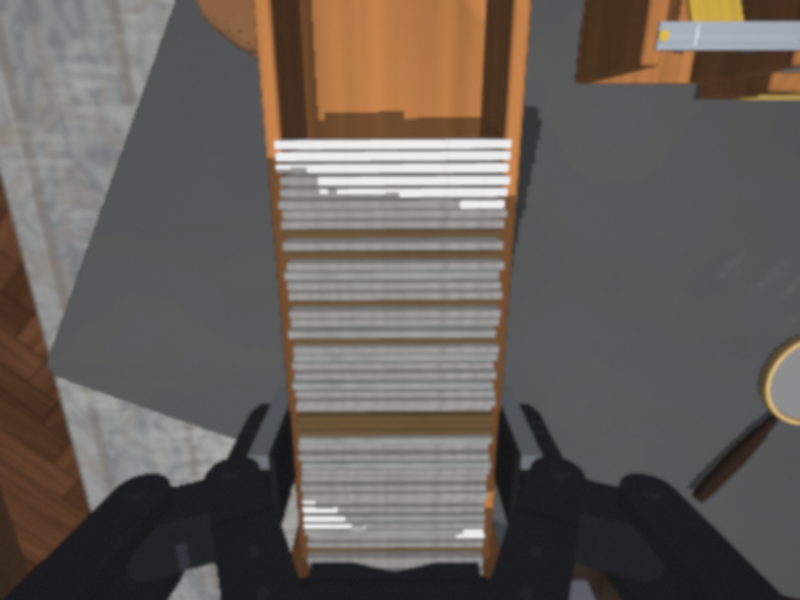

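The drawer is held level-looking and centred between the fingers. The cabinet's front-left corner is at (576,82), the mouth's floor edge runs along row 83 to (692,83), and the strap's left end is at (657, 22–52).

Run:
```python
import json
from h import *
import cv2
c=json.load(open("w5.json"))
for n,p,z in(("corner",(576,82),0.002),("floor r",(692,83),.003),("strap fl",(657,52),.094),("strap rl",(657,22),.094),("strap fr",(790,50),.094)):
    print(n,back(c,np.array(p)*.64,z))
# drawer cards end and wall outer edges relative to tool, drawer underside at z0
T=[.49905,.0352]
for z0 in (.18,.19): 
  for n,p,h in(("cards",(275,142),.052),("cards",(511,142),.052),("wall",(264,80),.04),("wall",(523,80),.04)):
    print(z0,n,back(c,np.array(p)*.64,z0+h)[:2]-T)
s=cv2.imread("pics/side5.png")[120:270,120:300]
t=cv2.imread("pics/top5.png")[150:250,180:260]
cv2.imwrite("pics/s5.png",np.hstack([cv2.resize(s,(480,400),interpolation=2),cv2.resize(t,(320,400),interpolation=2)]))
```

```text
corner [ 0.61410078 -0.08438533  0.002     ]
floor r [ 0.61264197 -0.15980109  0.003     ]
strap fl [ 0.61893248 -0.08993183  0.094     ]
strap rl [ 0.63147889 -0.08783589  0.094     ]
strap fr [ 0.61913782 -0.15267456  0.094     ]
0.18 cards [0.08351596 0.02747772]
0.18 cards [ 0.08295123 -0.02753617]
0.18 wall [0.09785896 0.031646  ]
0.18 wall [ 0.09720357 -0.03221574]
0.19 cards [0.08367592 0.02516663]
0.19 cards [ 0.08315816 -0.02527082]
0.19 wall [0.09691954 0.0292294 ]
0.19 wall [ 0.09631373 -0.02980205]
```

View pics/s5.png

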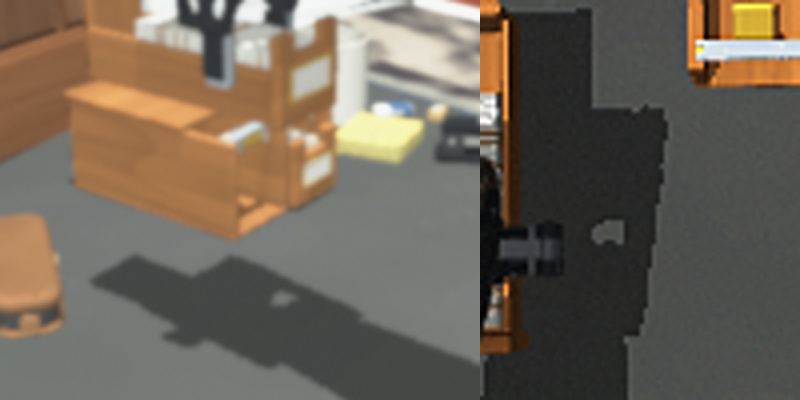

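Request:
step_arm(motion=[{"offset": [-0.02,0,0],"twist": 0},{"offset": [-0.0444,0.03,0],"twist": 0},{"offset": [-0.0444,0.07,0],"twist": 0},{"offset": [-0.0444,0.11,0.02],"twist": 0},{"offset": [-0.0444,0.145,0.05],"twist": 0},{"offset": [-0.0444,0.162,0.09],"twist": 0},{"offset": [-0.0444,0.162,0.125],"twist": 0},{"offset": [-0.0444,0.162,0.15],"twist": 0},{"offset": [-0.0444,0.162,0.165],"twist": 0},{"offset": [-0.0444,0.162,0.176],"twist": 0},{"offset": [-0.0444,0.162,0.181],"twist": 0},{"offset": [-0.0444,0.162,0.181],"twist": 0}])

```text
time: 8.9
eef_pos: [0.454, -0.1265, 0.0163]
tcp_rot: [1.0, -0.005, -0.0, -0.0]
contact_force: [-0.6, 0.5, -2.6]
opening: 0.688
finger_force: 76.8
```

Request:
step_arm(motion=[{"offset": [0,0,0.003],"twist": 0},{"offset": [0,0,0.005],"twist": 0},{"offset": [0,0,0.005],"twist": 0}])

```text
time: 9.2
eef_pos: [0.4542, -0.1266, 0.0118]
tcp_rot: [1.0, -0.005, 0.0, 0.0]
contact_force: [0.0, 0.8, -3.1]
opening: 0.684
finger_force: 76.8
```

Lower until it touches the desk to find the drawer's height.

Request:
step_arm(motion=[{"offset": [0,0,0.002],"twist": 0},{"offset": [0,0,0.004],"twist": 0},{"offset": [0,0,0.004],"twist": 0}])

```text
time: 9.5
eef_pos: [0.4538, -0.1264, 0.0072]
tcp_rot: [1.0, -0.005, -0.0, -0.0]
contact_force: [0.1, 0.4, -3.2]
opening: 0.684
finger_force: 76.8
```

Request:
step_arm(motion=[{"offset": [0,0,0.002],"twist": 0},{"offset": [0,0,0.002],"twist": 0}])

```text
time: 9.7
eef_pos: [0.4538, -0.1264, 0.0052]
tcp_rot: [1.0, -0.005, -0.0, -0.0]
contact_force: [-0.5, -0.3, -3.0]
opening: 0.686
finger_force: 76.8
```

Request:
step_arm(motion=[{"offset": [0,0,0.002],"twist": 0},{"offset": [0,0,0.002],"twist": 0}])

```text
time: 9.9
eef_pos: [0.454, -0.1265, 0.0032]
tcp_rot: [1.0, -0.005, -0.0, -0.0]
contact_force: [0.1, 0.2, -1.5]
opening: 0.688
finger_force: 76.8
```

Request:
step_arm(motion=[{"offset": [0,0,-0.003],"twist": 0},{"offset": [0,0,-0.005],"twist": 0},{"offset": [0.008,0,-0.005],"twist": 0},{"offset": [0.015,0,-0.005],"twist": 0},{"offset": [0.02,0,-0.005],"twist": 0},{"offset": [0.024,0,-0.005],"twist": 0},{"offset": [0.027,0,-0.005],"twist": 0},{"offset": [0.029,0,-0.005],"twist": 0},{"offset": [0.031,0,-0.005],"twist": 0},{"offset": [0.033,0,-0.005],"twist": 0},{"offset": [0.035,0,-0.005],"twist": 0}])

```text
time: 11.0
eef_pos: [0.4889, -0.1268, 0.0083]
tcp_rot: [1.0, -0.005, -0.0, -0.0]
contact_force: [-0.4, 0.2, -3.7]
opening: 0.687
finger_force: 76.9
```

Request:
step_arm(motion=[{"offset": [0.002,0,0],"twist": 0},{"offset": [0.004,0,0],"twist": 0},{"offset": [0.006,0,0],"twist": 0},{"offset": [0.008,0,0],"twist": 0},{"offset": [0.01,0,0],"twist": 0},{"offset": [0.01,0,0],"twist": 0}])

```text
time: 11.6
eef_pos: [0.4993, -0.1269, 0.0084]
tcp_rot: [1.0, -0.005, 0.0, -0.0]
contact_force: [0.3, 0.7, -3.6]
opening: 0.688
finger_force: 76.8
```

Run:
```python
from plant import ctrl
import cv2,numpy as np
s=ctrl.get_state();print(s['eef_pos'],s['contact_force'],s['wrist_torque'])
a=ctrl.read_camera("top")[120:200,215:305];b=ctrl.read_camera("side")[130:230,130:270]
cv2.imwrite("pics/i1.png",np.hstack([cv2.resize(a,(400,356),interpolation=2),cv2.resize(b,(400,356),interpolation=2)]))
```

```text
[ 0.49926158 -0.12691689  0.00843606] [ 0.25436231  0.69581834 -3.58591736] [0.19580114 0.00905297 0.16102592]
```

View pics/i1.png

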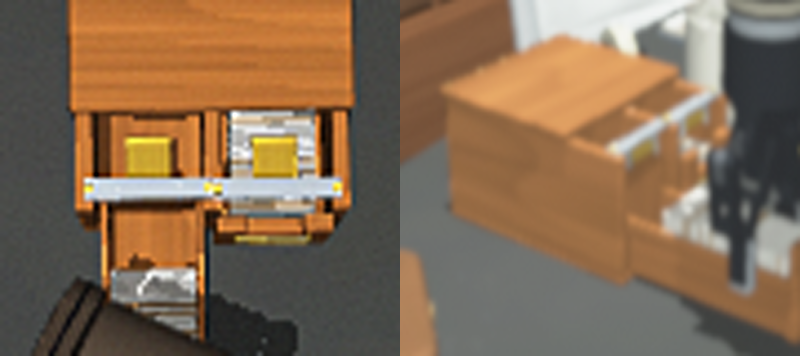

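The tool of ten pictures is used up. This last one shows the back board inside the mouth at (103–203, 200) and nearly under the strap, with the drawer straight. I'll continue by force and pose readings.

Request:
step_arm(motion=[{"offset": [0.002,0,0],"twist": 0},{"offset": [0.004,0,0],"twist": 0},{"offset": [0.006,0,0],"twist": 0},{"offset": [0.008,0,0],"twist": 0},{"offset": [0.01,0,0],"twist": 0},{"offset": [0.012,0,0],"twist": 0}])

```text
time: 12.3
eef_pos: [0.511, -0.127, 0.0083]
tcp_rot: [1.0, -0.005, -0.0, -0.0]
contact_force: [-0.4, 2.1, -2.3]
opening: 0.686
finger_force: 76.9
```

Request:
step_arm(motion=[{"offset": [0.002,0,0],"twist": 0},{"offset": [0.004,0,0],"twist": 0},{"offset": [0.006,0,0],"twist": 0},{"offset": [0.008,0,0],"twist": 0},{"offset": [0.01,0,0],"twist": 0},{"offset": [0.012,0,0],"twist": 0}])

```text
time: 12.9
eef_pos: [0.523, -0.1271, 0.0083]
tcp_rot: [1.0, -0.005, -0.0, -0.0]
contact_force: [-0.6, 3.4, -2.8]
opening: 0.683
finger_force: 76.8
```

Request:
step_arm(motion=[{"offset": [0.002,0,0],"twist": 0},{"offset": [0.004,0,0],"twist": 0},{"offset": [0.006,0,0],"twist": 0},{"offset": [0.008,0,0],"twist": 0},{"offset": [0.01,0,0],"twist": 0}])

```text
time: 13.4
eef_pos: [0.533, -0.1271, 0.0083]
tcp_rot: [1.0, -0.005, -0.0, -0.0]
contact_force: [-0.2, 3.5, -3.5]
opening: 0.681
finger_force: 76.8
```

Request:
step_arm(motion=[{"offset": [0.002,-0.0006,0],"twist": 0},{"offset": [0.004,-0.001,0],"twist": 0},{"offset": [0.006,-0.001,0],"twist": 0},{"offset": [0.008,-0.001,0],"twist": 0},{"offset": [0.01,-0.001,0],"twist": 0}])

```text
time: 13.9
eef_pos: [0.5437, -0.127, 0.0088]
tcp_rot: [1.0, -0.005, 0.001, 0.0]
contact_force: [0.3, -0.3, -3.3]
opening: 0.685
finger_force: 76.8
```

Request:
step_arm(motion=[{"offset": [0.002,0,0],"twist": 0},{"offset": [0.004,0,0],"twist": 0},{"offset": [0.006,0,0],"twist": 0},{"offset": [0.008,0,0],"twist": 0},{"offset": [0.01,0,0],"twist": 0},{"offset": [0.011,0,0],"twist": 0},{"offset": [0.011,0,0],"twist": 0}])

```text
time: 14.6
eef_pos: [0.5541, -0.1266, 0.0084]
tcp_rot: [1.0, -0.005, 0.0, 0.0]
contact_force: [-0.1, -0.1, -3.4]
opening: 0.682
finger_force: 76.8
```

Request:
step_arm(motion=[{"offset": [-0.002,0,0],"twist": 0},{"offset": [-0.004,0,0],"twist": 0},{"offset": [-0.006,0,0],"twist": 0},{"offset": [-0.008,0,0],"twist": 0},{"offset": [-0.009,0,0],"twist": 0},{"offset": [-0.01,0,0],"twist": 0}])

```text
time: 15.2
eef_pos: [0.5439, -0.1265, 0.0085]
tcp_rot: [1.0, -0.005, 0.0, 0.0]
contact_force: [0.9, -0.5, -3.3]
opening: 0.687
finger_force: 76.8
```

Request:
step_arm(motion=[{"offset": [-0.0005,0,0],"twist": 0},{"offset": [-0.001,0,0],"twist": 0},{"offset": [-0.001,0,0],"twist": 0}])

```text
time: 15.5
eef_pos: [0.543, -0.1264, 0.0084]
tcp_rot: [1.0, -0.005, -0.0, -0.0]
contact_force: [0.2, 0.3, -3.4]
opening: 0.688
finger_force: 76.8
```

Request:
step_arm(motion=[{"offset": [-0.0005,0,0],"twist": 0},{"offset": [-0.001,0,0],"twist": 0},{"offset": [-0.001,0,0],"twist": 0}])

```text
time: 15.8
eef_pos: [0.5419, -0.1264, 0.0084]
tcp_rot: [1.0, -0.005, -0.0, -0.0]
contact_force: [0.5, 1.4, -3.3]
opening: 0.683
finger_force: 76.8
```

Request:
step_arm(motion=[{"offset": [-0.0003,0,0],"twist": 0},{"offset": [-0.0007,0,0],"twist": 0}])

```text
time: 16.0
eef_pos: [0.5413, -0.1264, 0.0084]
tcp_rot: [1.0, -0.005, 0.0, 0.0]
contact_force: [-0.3, -0.7, -3.5]
opening: 0.686
finger_force: 76.8
```

Request:
step_arm(motion=[{"offset": [-0.0003,0,0],"twist": 0},{"offset": [-0.0006,0,0],"twist": 0}])

```text
time: 16.2
eef_pos: [0.5407, -0.1264, 0.0084]
tcp_rot: [1.0, -0.005, 0.0, 0.0]
contact_force: [-0.7, 0.0, -3.6]
opening: 0.686
finger_force: 76.8
```

Request:
step_arm(motion=[{"offset": [-0.0003,0,0],"twist": 0},{"offset": [-0.0005,0,0],"twist": 0}])

```text
time: 16.4
eef_pos: [0.5402, -0.1264, 0.0084]
tcp_rot: [1.0, -0.005, 0.0, 0.0]
contact_force: [-0.0, -0.2, -3.1]
opening: 0.685
finger_force: 76.8
```

Request:
step_arm(motion=[{"offset": [-0.0003,0,0],"twist": 0},{"offset": [-0.0005,0,0],"twist": 0}])

```text
time: 16.6
eef_pos: [0.5397, -0.1264, 0.0084]
tcp_rot: [1.0, -0.005, 0.0, -0.0]
contact_force: [-0.1, -1.1, -3.2]
opening: 0.687
finger_force: 76.8
```

Request:
step_arm(motion=[{"offset": [-0.0003,0,0],"twist": 0},{"offset": [-0.0005,0,0],"twist": 0}])

```text
time: 16.8
eef_pos: [0.5392, -0.1264, 0.0084]
tcp_rot: [1.0, -0.005, 0.0, -0.0]
contact_force: [0.1, -0.6, -4.1]
opening: 0.686
finger_force: 76.8
```

Request:
step_arm(motion=[{"offset": [-0.0003,0,0],"twist": 0},{"offset": [-0.0005,0,0],"twist": 0}])

```text
time: 17.0
eef_pos: [0.5386, -0.1264, 0.0084]
tcp_rot: [1.0, -0.005, -0.0, -0.0]
contact_force: [-0.3, -0.5, -2.7]
opening: 0.685
finger_force: 76.8
```

Request:
step_arm(motion=[{"offset": [-0.0002,0,0],"twist": 0},{"offset": [-0.0004,0,0],"twist": 0}])

```text
time: 17.2
eef_pos: [0.5383, -0.1264, 0.0084]
tcp_rot: [1.0, -0.005, 0.0, -0.0]
contact_force: [0.0, -0.3, -3.5]
opening: 0.684
finger_force: 76.8
```

Request:
step_arm(motion=[{"offset": [-0.0003,0,0],"twist": 0},{"offset": [-0.0005,0,0],"twist": 0}])

```text
time: 17.4
eef_pos: [0.5377, -0.1264, 0.0084]
tcp_rot: [1.0, -0.005, -0.0, -0.0]
contact_force: [0.4, -0.6, -3.4]
opening: 0.685
finger_force: 76.8
```

Request:
step_arm(motion=[{"offset": [-0.0003,0,0],"twist": 0},{"offset": [-0.0005,0,0],"twist": 0}])

```text
time: 17.6
eef_pos: [0.5372, -0.1264, 0.0084]
tcp_rot: [1.0, -0.005, -0.0, -0.0]
contact_force: [0.3, -0.2, -3.1]
opening: 0.679
finger_force: 76.8
```

Run:
```python
from plant import ctrl
from h import *
import cv2
s=ctrl.get_state();print(s['eef_pos'],s['contact_force'])
a=cv2.imread("pics/top0.png");b=ctrl.read_camera("top");c=ctrl.calibration("top")
for im in(a,b):
    m=(im[...,2]>150)&(im[...,1]>120)&(im[...,0]<90)
    m[:145]=0;m[168:]=0
    for lo,hi in((238,258),(265,288)):
        r,q=np.where(m[:,lo:hi]);print(lo,len(r),r.min(),r.max(),q.min()+lo,q.max()+lo, r.mean())
# rail: profile of columns in empty bay now
print(b[145:180,247].tolist())
```

```text
[ 0.53724842 -0.12635985  0.00843453] [ 0.30075455 -0.17537473 -3.10943768]
238 142 146 167 240 257 154.09859154929578
265 116 146 167 265 286 154.33620689655172
238 154 147 167 238 257 152.77272727272728
265 116 146 167 265 286 154.26724137931035
[[29, 59, 103], [14, 27, 48], [56, 125, 202], [61, 129, 210], [62, 126, 211], [24, 48, 86], [77, 246, 255], [59, 183, 220], [47, 159, 201], [50, 166, 205], [53, 170, 205], [48, 166, 204], [50, 169, 207], [43, 170, 209], [19, 123, 161], [222, 201, 193], [220, 209, 198], [224, 214, 206], [232, 221, 207], [128, 138, 143], [9, 43, 92], [243, 244, 242], [212, 214, 215], [186, 188, 191], [134, 138, 139], [128, 132, 136], [133, 140, 143], [111, 115, 116], [36, 41, 43], [28, 34, 42], [40, 46, 52], [41, 50, 59], [44, 54, 65], [47, 57, 70], [50, 60, 70]]
```

The column profile shows the board top at rows 147–149 and the catch tip at row 151, hanging at rest, so the catch has dropped. The remaining gap is about 1–2 mm, so I'll keep drawing gently.

Request:
step_arm(motion=[{"offset": [-0.0003,0,0],"twist": 0},{"offset": [-0.0005,0,0],"twist": 0}])

```text
time: 17.85
eef_pos: [0.5368, -0.1264, 0.0084]
tcp_rot: [1.0, -0.005, -0.0, -0.0]
contact_force: [-0.0, -0.2, -2.8]
opening: 0.688
finger_force: 76.8
```

Request:
step_arm(motion=[{"offset": [-0.0003,0,0],"twist": 0},{"offset": [-0.0005,0,0],"twist": 0}])

```text
time: 18.05
eef_pos: [0.5366, -0.1264, 0.0085]
tcp_rot: [1.0, -0.005, 0.0, 0.0]
contact_force: [1.4, -0.5, -3.4]
opening: 0.685
finger_force: 76.8
```

Request:
step_arm(motion=[{"offset": [-0.0002,0,0],"twist": 0},{"offset": [-0.0002,0,0],"twist": 0}])

```text
time: 18.25
eef_pos: [0.5366, -0.1265, 0.0087]
tcp_rot: [1.0, -0.005, 0.001, 0.0]
contact_force: [2.4, -0.5, -3.6]
opening: 0.684
finger_force: 76.8
```

Request:
step_arm(motion=[{"offset": [-0.0002,0,0],"twist": 0},{"offset": [-0.0003,0,0],"twist": 0}])

```text
time: 18.45
eef_pos: [0.5365, -0.1265, 0.0088]
tcp_rot: [1.0, -0.005, 0.001, 0.0]
contact_force: [3.4, 1.1, -3.1]
opening: 0.686
finger_force: 76.8
```

Request:
step_arm(motion=[{"offset": [-0.0002,0,0],"twist": 0},{"offset": [-0.0003,0,0],"twist": 0},{"offset": [-0.0003,0,0],"twist": 0}])

```text
time: 18.75
eef_pos: [0.5364, -0.1265, 0.0089]
tcp_rot: [1.0, -0.005, 0.001, 0.0]
contact_force: [5.5, 0.9, -3.5]
opening: 0.681
finger_force: 76.8
```

Request:
step_arm(motion=[{"offset": [0,0,0],"twist": 0},{"offset": [0,0,0],"twist": 0},{"offset": [0,0,0],"twist": 0},{"offset": [0,0,0],"twist": 0},{"offset": [0,0,0],"twist": 0},{"offset": [0,0,0],"twist": 0}])

```text
time: 19.35
eef_pos: [0.5365, -0.1265, 0.0089]
tcp_rot: [1.0, -0.005, 0.001, 0.0]
contact_force: [4.4, 1.4, -2.8]
opening: 0.683
finger_force: 76.8
```

Request:
step_arm(motion=[{"offset": [0.001,0,0],"twist": 0},{"offset": [0.004,0,0],"twist": 0},{"offset": [0.008,0,0],"twist": 0},{"offset": [0.012,0,0],"twist": 0},{"offset": [0.016,0,0],"twist": 0},{"offset": [0.02,0,0],"twist": 0},{"offset": [0.024,0,0],"twist": 0},{"offset": [0.028,0,0],"twist": 0},{"offset": [0.031,0,0],"twist": 0},{"offset": [0.034,0,0],"twist": 0},{"offset": [0.034,0,0],"twist": 0}])

```text
time: 20.45
eef_pos: [0.5699, -0.1268, 0.0085]
tcp_rot: [1.0, -0.005, 0.0, 0.0]
contact_force: [0.6, 0.4, -3.1]
opening: 0.683
finger_force: 76.8
```

Run:
```python
from plant import ctrl
import numpy as np
F=[];M=[]
for i in range(10):
    ctrl.read_camera("side");s=ctrl.get_state();F.append(s['contact_force']);M.append(s['wrist_torque'])
print(s['eef_pos'],s['tcp_rot'],np.mean(F,0),np.mean(M,0),np.std(M,0))
```

```text
[ 0.56942353 -0.12672655  0.00846449] [ 9.99986880e-01 -5.12255413e-03  2.13706170e-07  4.81954985e-06] [-0.13244937  0.11000293 -3.27849955] [-0.0127624   0.0720032  -0.00620643] [0.02876832 0.02522244 0.0193499 ]
```

Request:
step_arm(motion=[{"offset": [0,0,0.0005],"twist": 0},{"offset": [0,0,0.001],"twist": 0},{"offset": [0,0,0.001],"twist": 0}], grip_force=20, gripper=0.04)

```text
time: 21.25
eef_pos: [0.5695, -0.1267, 0.0073]
tcp_rot: [1.0, -0.005, -0.0, -0.0]
contact_force: [-0.3, -0.3, -2.6]
opening: 0.685
finger_force: 76.8
```

Request:
step_arm(motion=[{"offset": [0,0,0.0005],"twist": 0},{"offset": [0,0,0.0005],"twist": 0}])

```text
time: 21.45
eef_pos: [0.5697, -0.1268, 0.0071]
tcp_rot: [1.0, -0.005, 0.0, 0.0]
contact_force: [-0.6, -0.8, -2.2]
opening: 0.69
finger_force: 77.0
```

Request:
step_arm(motion=[{"offset": [0,0,0.0005],"twist": 0},{"offset": [0,0,0.0005],"twist": 0}])

```text
time: 21.65
eef_pos: [0.5699, -0.1269, 0.007]
tcp_rot: [1.0, -0.005, 0.0, 0.0]
contact_force: [-1.0, -0.4, 0.0]
opening: 0.685
finger_force: 77.2
```

Request:
step_arm(motion=[{"offset": [0,0,0],"twist": 0},{"offset": [0,0,0],"twist": 0}], gripper=0.058, grip_force=20)

```text
time: 21.85
eef_pos: [0.5699, -0.1269, 0.0069]
tcp_rot: [1.0, -0.005, 0.0, 0.0]
contact_force: [-1.1, 0.4, 1.6]
opening: 0.685
finger_force: 77.2
```

Request:
step_arm(motion=[{"offset": [0,0,0.0005],"twist": 0},{"offset": [0,0,0.0005],"twist": 0}], gripper=0.059)

```text
time: 22.05
eef_pos: [0.57, -0.1269, 0.0066]
tcp_rot: [1.0, -0.005, 0.0, 0.0]
contact_force: [-1.0, 0.3, 2.7]
opening: 0.693
finger_force: 43.6
```

Request:
step_arm(motion=[{"offset": [0,0,0.0005],"twist": 0},{"offset": [0,0,0.0005],"twist": 0}], gripper=0.0595)

```text
time: 22.25
eef_pos: [0.5698, -0.1269, 0.0058]
tcp_rot: [1.0, -0.005, 0.0, 0.0]
contact_force: [-1.5, 0.8, 4.4]
opening: 0.699
finger_force: 22.1
```

Request:
step_arm(motion=[{"offset": [0,0,0.0004],"twist": 0},{"offset": [0,0,0.0007],"twist": 0},{"offset": [0,0,0.0007],"twist": 0}], gripper=0.0597)

```text
time: 22.55
eef_pos: [0.5693, -0.1268, 0.0046]
tcp_rot: [1.0, -0.005, -0.0, 0.0]
contact_force: [-1.4, -1.1, 1.6]
opening: 0.702
finger_force: 13.2
```

Request:
step_arm(motion=[{"offset": [0,0,0],"twist": 0},{"offset": [0,0,0],"twist": 0},{"offset": [0,0,0],"twist": 0}], gripper=0.064)

```text
time: 22.85
eef_pos: [0.5693, -0.1266, 0.0043]
tcp_rot: [1.0, -0.005, -0.0, -0.0]
contact_force: [0.1, -0.2, 0.6]
opening: 0.751
finger_force: 0.0
```

Request:
step_arm(motion=[{"offset": [0,0,0],"twist": 0},{"offset": [0,0,0],"twist": 0},{"offset": [0,0,0],"twist": 0},{"offset": [0,0,-0.005],"twist": 0},{"offset": [0,0,-0.02],"twist": 0},{"offset": [0,0,-0.05],"twist": 0},{"offset": [0,0,-0.09],"twist": 0},{"offset": [-0.03,0,-0.12],"twist": 0},{"offset": [-0.07,0,-0.12],"twist": 0},{"offset": [-0.1,0,-0.12],"twist": 0},{"offset": [-0.11,0,-0.12],"twist": 0},{"offset": [-0.11,0,-0.12],"twist": 0}], gripper=0.085)

```text
time: 24.05
eef_pos: [0.4592, -0.1257, 0.1257]
tcp_rot: [1.0, -0.006, 0.001, 0.0]
contact_force: [0.3, -0.3, -1.0]
opening: 0.996
finger_force: 0.0
```

Run:
```python
from plant import ctrl
import numpy as np, json
from h import *
s=ctrl.get_state();print(s['time'],s['eef_pos'],s['contact_force'])
c=ctrl.calibration("wrist");a=ctrl.read_camera("wrist")
import cv2;cv2.imwrite("pics/w7.png",a)
# orange/white mask: print which rows (on centre +-8mm columns beside notch) hold orange, using panel top height
hsv=cv2.cvtColor(a,cv2.COLOR_BGR2HSV)
for y in(-.150,-.105):
  out=[]
  for x in np.arange(.47,.60,.005):
    u=proj(c,[[x,y,.068]])[0].round().astype(int)
    out.append((round(x,3),hsv[u[1],u[0]].tolist() if 0<=u[1]<384 and 0<=u[0]<512 else None))
  print(y,out)
```

```text
24.05 [ 0.45917386 -0.12567824  0.12567835] [ 0.25296448 -0.27876912 -0.96017596]
-0.15 [(np.float64(0.47), [100, 10, 74]), (np.float64(0.475), [90, 7, 73]), (np.float64(0.48), [75, 7, 72]), (np.float64(0.485), [80, 10, 74]), (np.float64(0.49), [90, 7, 73]), (np.float64(0.495), [75, 7, 73]), (np.float64(0.5), [90, 7, 73]), (np.float64(0.505), [100, 10, 74]), (np.float64(0.51), [90, 3, 73]), (np.float64(0.515), [15, 20, 76]), (np.float64(0.52), [14, 147, 139]), (np.float64(0.525), [13, 144, 122]), (np.float64(0.53), [13, 136, 139]), (np.float64(0.535), [13, 124, 142]), (np.float64(0.54), [13, 139, 139]), (np.float64(0.545), [12, 80, 150]), (np.float64(0.55), [13, 141, 148]), (np.float64(0.555), [15, 145, 229]), (np.float64(0.56), [14, 122, 227]), (np.float64(0.565), [13, 103, 225]), (np.float64(0.57), [13, 68, 232]), (np.float64(0.575), [15, 69, 238]), (np.float64(0.58), [14, 148, 220]), (np.float64(0.585), [12, 27, 234]), (np.float64(0.59), [11, 54, 222]), (np.float64(0.595), None)]
-0.105 [(np.float64(0.47), [90, 7, 73]), (np.float64(0.475), [105, 7, 74]), (np.float64(0.48), [100, 10, 74]), (np.float64(0.485), [90, 7, 73]), (np.float64(0.49), [80, 10, 74]), (np.float64(0.495), [80, 10, 73]), (np.float64(0.5), [90, 7, 72]), (np.float64(0.505), [75, 7, 72]), (np.float64(0.51), [75, 7, 73]), (np.float64(0.515), [90, 4, 72]), (np.float64(0.52), [14, 146, 140]), (np.float64(0.525), [14, 145, 128]), (np.float64(0.53), [13, 124, 115]), (np.float64(0.535), [10, 4, 183]), (np.float64(0.54), [14, 33, 209]), (np.float64(0.545), [0, 0, 246]), (np.float64(0.55), [0, 0, 246]), (np.float64(0.555), [0, 0, 246]), (np.float64(0.56), [0, 0, 245]), (np.float64(0.565), [0, 0, 244]), (np.float64(0.57), [120, 1, 225]), (np.float64(0.575), [0, 0, 231]), (np.float64(0.58), [17, 122, 211]), (np.float64(0.585), [0, 1, 242]), (np.float64(0.59), [150, 1, 229]), (np.float64(0.595), None)]
```

Request:
step_arm(motion=[{"offset": [0,0,0],"twist": 0},{"offset": [0,0,0.02],"twist": 0},{"offset": [0,0,0.05],"twist": 0},{"offset": [0,0,0.07],"twist": 0},{"offset": [0,0,0.084],"twist": 0},{"offset": [0.01,0,0.084],"twist": 0},{"offset": [0.02,0,0.084],"twist": 0},{"offset": [0.03,0,0.084],"twist": 0},{"offset": [0.035,0,0.084],"twist": 0},{"offset": [0.038,0,0.084],"twist": 0},{"offset": [0.04,0,0.084],"twist": 0},{"offset": [0.041,0,0.084],"twist": 0}], gripper=0.036)

```text
time: 25.3
eef_pos: [0.5006, -0.126, 0.0409]
tcp_rot: [1.0, -0.005, 0.0, 0.0]
contact_force: [-0.1, -0.6, -0.3]
opening: 0.422
finger_force: 0.0
```

Request:
step_arm(motion=[{"offset": [0.001,0,0],"twist": 0},{"offset": [0.002,0,0],"twist": 0},{"offset": [0.003,0,0],"twist": 0},{"offset": [0.004,0,0],"twist": 0},{"offset": [0.005,0,0],"twist": 0},{"offset": [0.006,0,0],"twist": 0}])

```text
time: 25.9
eef_pos: [0.5063, -0.126, 0.0406]
tcp_rot: [1.0, -0.005, -0.0, -0.0]
contact_force: [-0.9, -0.4, 0.5]
opening: 0.423
finger_force: 0.5
```

Request:
step_arm(motion=[{"offset": [0.0015,0,0],"twist": 0},{"offset": [0.003,0,0],"twist": 0},{"offset": [0.0045,0,0],"twist": 0},{"offset": [0.006,0,0],"twist": 0},{"offset": [0.0075,0,0],"twist": 0},{"offset": [0.009,0,0],"twist": 0},{"offset": [0.0105,0,0],"twist": 0},{"offset": [0.012,0,0],"twist": 0}])

```text
time: 26.7
eef_pos: [0.5186, -0.1262, 0.0407]
tcp_rot: [1.0, -0.005, -0.0, -0.0]
contact_force: [-1.2, -0.3, 0.7]
opening: 0.422
finger_force: 0.5
```

Request:
step_arm(motion=[{"offset": [0.002,0,0],"twist": 0},{"offset": [0.004,0,0],"twist": 0},{"offset": [0.006,0,0],"twist": 0},{"offset": [0.008,0,0],"twist": 0},{"offset": [0.01,0,0],"twist": 0},{"offset": [0.012,0,0],"twist": 0}])

```text
time: 27.3
eef_pos: [0.5306, -0.1263, 0.0407]
tcp_rot: [1.0, -0.005, -0.0, -0.0]
contact_force: [-0.5, 1.1, -0.0]
opening: 0.419
finger_force: 0.5
```

Run:
```python
from plant import ctrl
from h import *
s=ctrl.get_state();b=ctrl.read_camera("top");c=ctrl.calibration("top")
print(s['eef_pos'],s['contact_force'])
print(b[143:180,[243,247,251]][:, :, 2].tolist())
```

```text
[ 0.53064099 -0.12631257  0.04069345] [-0.4974822   1.14491538 -0.048803  ]
[[201, 205, 200], [160, 156, 171], [115, 121, 107], [216, 172, 178], [229, 226, 229], [229, 225, 231], [226, 223, 193], [195, 198, 140], [203, 251, 255], [182, 216, 213], [153, 199, 197], [169, 203, 197], [182, 203, 197], [182, 204, 199], [185, 205, 199], [160, 210, 204], [180, 160, 160], [201, 192, 191], [198, 197, 195], [205, 205, 204], [206, 205, 203], [177, 145, 141], [117, 185, 176], [105, 123, 177], [113, 134, 230], [135, 139, 247], [123, 117, 147], [88, 199, 89], [83, 174, 79], [101, 133, 108], [48, 146, 116], [47, 63, 123], [50, 36, 114], [59, 46, 45], [65, 55, 42], [67, 60, 49], [74, 65, 56]]
```

Request:
step_arm(motion=[{"offset": [0.002,0,0],"twist": 0},{"offset": [0.004,0,0],"twist": 0},{"offset": [0.006,0,0],"twist": 0},{"offset": [0.008,0,0],"twist": 0},{"offset": [0.01,0,0],"twist": 0},{"offset": [0.012,0,0],"twist": 0},{"offset": [0.014,0,0],"twist": 0},{"offset": [0.016,0,0],"twist": 0},{"offset": [0.018,0,0],"twist": 0},{"offset": [0.02,0,0],"twist": 0},{"offset": [0.022,0,0],"twist": 0},{"offset": [0.024,0,0],"twist": 0}])

```text
time: 28.55
eef_pos: [0.5546, -0.1265, 0.0407]
tcp_rot: [1.0, -0.005, -0.0, -0.0]
contact_force: [-0.9, -0.3, 0.4]
opening: 0.422
finger_force: 0.4
```

Request:
step_arm(motion=[{"offset": [0.002,0,0],"twist": 0},{"offset": [0.004,0,0],"twist": 0},{"offset": [0.006,0,0],"twist": 0},{"offset": [0.008,0,0],"twist": 0},{"offset": [0.01,0,0],"twist": 0},{"offset": [0.012,0,0],"twist": 0},{"offset": [0.014,0,0],"twist": 0},{"offset": [0.016,0,0],"twist": 0},{"offset": [0.018,0,0],"twist": 0},{"offset": [0.02,0,0],"twist": 0},{"offset": [0.022,0,0],"twist": 0},{"offset": [0.024,0,0],"twist": 0}])

```text
time: 29.75
eef_pos: [0.5786, -0.1268, 0.0407]
tcp_rot: [1.0, -0.005, -0.0, -0.0]
contact_force: [-0.3, 0.5, -0.0]
opening: 0.419
finger_force: 0.4
```

Request:
step_arm(motion=[{"offset": [0.001,0,0],"twist": 0},{"offset": [0.002,0,0],"twist": 0},{"offset": [0.003,0,0],"twist": 0},{"offset": [0.004,0,0],"twist": 0},{"offset": [0.005,0,0],"twist": 0},{"offset": [0.006,0,0],"twist": 0},{"offset": [0.007,0,0],"twist": 0},{"offset": [0.008,0,0],"twist": 0},{"offset": [0.009,0,0],"twist": 0},{"offset": [0.01,0,0],"twist": 0}])

```text
time: 30.75
eef_pos: [0.5886, -0.1269, 0.0408]
tcp_rot: [1.0, -0.005, 0.0, -0.0]
contact_force: [-1.1, -0.3, 0.3]
opening: 0.422
finger_force: 0.5
```

Request:
step_arm(motion=[{"offset": [0.0005,0,0],"twist": 0},{"offset": [0.001,0,0],"twist": 0},{"offset": [0.0015,0,0],"twist": 0},{"offset": [0.002,0,0],"twist": 0}])

```text
time: 31.15
eef_pos: [0.5905, -0.1269, 0.0407]
tcp_rot: [1.0, -0.005, -0.0, 0.0]
contact_force: [-0.5, 0.2, 1.0]
opening: 0.423
finger_force: 0.5
```

Request:
step_arm(motion=[{"offset": [0.0003,0,0],"twist": 0},{"offset": [0.0006,0,0],"twist": 0},{"offset": [0.001,0,0],"twist": 0}])

```text
time: 31.45
eef_pos: [0.5915, -0.1269, 0.0407]
tcp_rot: [1.0, -0.005, -0.0, -0.0]
contact_force: [-0.8, 0.4, 0.1]
opening: 0.424
finger_force: 0.5
```

Request:
step_arm(motion=[{"offset": [0.0003,0,0],"twist": 0},{"offset": [0.0006,0,0],"twist": 0},{"offset": [0.001,0,0],"twist": 0}])

```text
time: 31.75
eef_pos: [0.592, -0.1269, 0.0406]
tcp_rot: [1.0, -0.005, -0.001, -0.0]
contact_force: [-3.6, -0.7, 1.7]
opening: 0.423
finger_force: 1.7
```

Request:
step_arm(motion=[{"offset": [0.0003,0,0],"twist": 0},{"offset": [0.0006,0,0],"twist": 0}])

```text
time: 31.95
eef_pos: [0.592, -0.1268, 0.0405]
tcp_rot: [1.0, -0.005, -0.002, -0.0]
contact_force: [-5.9, -0.4, 2.7]
opening: 0.42
finger_force: 2.9
```

Request:
step_arm(motion=[{"offset": [0.0003,0,0],"twist": 0},{"offset": [0.0004,0,0],"twist": 0},{"offset": [0.0004,0,0],"twist": 0},{"offset": [0.0004,0,0],"twist": 0}])

```text
time: 32.35
eef_pos: [0.592, -0.1268, 0.0404]
tcp_rot: [1.0, -0.005, -0.002, -0.0]
contact_force: [-7.0, -0.8, 3.3]
opening: 0.42
finger_force: 3.2
```

Request:
step_arm(motion=[{"offset": [-0.001,0,0],"twist": 0},{"offset": [-0.003,0,0],"twist": 0},{"offset": [-0.007,0,0],"twist": 0},{"offset": [-0.02,0,0],"twist": 0},{"offset": [-0.04,0,-0.02],"twist": 0},{"offset": [-0.06,0,-0.06],"twist": 0},{"offset": [-0.08,0,-0.1],"twist": 0},{"offset": [-0.09,0.02,-0.14],"twist": 0},{"offset": [-0.09,0.04,-0.16],"twist": 0},{"offset": [-0.09,0.04,-0.16],"twist": 0}])

```text
time: 33.35
eef_pos: [0.5055, -0.1689, 0.206]
tcp_rot: [1.0, -0.006, 0.005, 0.003]
contact_force: [0.1, -0.4, -0.1]
opening: 0.423
finger_force: 0.0
```

Run:
```python
from plant import ctrl
from h import *
s=ctrl.get_state();c=ctrl.calibration("wrist");b=ctrl.read_camera("wrist");t=ctrl.read_camera("top")
print(s['eef_pos'],s['contact_force'])
import cv2;h=cv2.cvtColor(b,cv2.COLOR_BGR2HSV);g=cv2.cvtColor(b,cv2.COLOR_BGR2GRAY)
# first x along panel-top height where it turns orange, per y, both drawers
for y in(-.105,-.1,-.152,-.18,-.223,-.228):
    for x in np.arange(.56,.66,.0005):
        u,v=proj(c,[[x,y,.070]])[0]
        if not(0<=u<511 and 0<=v<383):continue
        if h[int(v+.5),int(u+.5),1]>90:print(y,round(x,4));break
print("catch rows",[ (lo,np.where((t[145:168,lo:lo+8,2]>150)&(t[145:168,lo:lo+8,1]>130)&(t[145:168,lo:lo+8,0]<75))[0].min()+145) for lo in(244,274)])
print("panel bottom rows",[t[160:182,col].tolist() for col in(240,258,)][0][:0], [np.where(t[150:185,col,2].astype(int)-t[150:185,col,0]>40)[0].max()+150 for col in(239,257,267,286)])
```

```text
[ 0.50550445 -0.16893053  0.20596213] [ 0.09819251 -0.41650856 -0.07987961]
-0.105 0.602
-0.1 0.603
-0.152 0.6005
-0.18 0.6
-0.223 0.601
-0.228 0.602
catch rows [(244, np.int64(151)), (274, np.int64(151))]Traceback (most recent call last):
  File "<stdin>", line 13, in <module>
    return umr_maximum(a, axis, None, out, keepdims, initial, where)
ValueError: zero-size array to reduction operation maximum which has no identity
```

The front panel's face is in line with the shut neighbour's (0.601–0.602 m), both catches hang at row 151, and the arm is clear.

```bash
python3 -c "
from plant import ctrl
print(ctrl.sign_off(), ctrl.get_state()['time'])"
```

```text
the job is handed in; nothing more can be done
the job is handed in; nothing more can be done
```

The drawer is back in its bay: the catch dropped behind the back board and held a steady pull of about 5 N, and the drawer is pushed fully shut and let go. I handed the job in at about 33 s, but the sign-off gave no verdict.

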